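Fetch the manifold bar from behind the instruments

TASK

On the calibration bench the manifold bar is needed in its cradle, but it lies at the back of the steel test plate under the overhanging heads of the three instruments. Set all three instruments aside, standing on the black rubber mat, then lift out the manifold bar and lay it down level in the cradle's two saddles, centred along its length and with its ports up, and only then put each instrument back upright on the plate exactly where it stood, squared up with the plate. Do not tip an instrument over, and leave the bottle, the spanner and the brass adapter where they are.

Things in the scene. Friction and masses are not known exactly. Their poses are not given: they have to be found in the camera images.
- drum: Loose instrument: blue drum-shaped head lying along x, 84 mm long, 59 mm diameter (62 mm at the end caps), axis 92 mm above the origin, head from 61 to 123 mm up. Grip across y at its middle. Stands on a steel block 46 (x) x 50 (y) x 36 mm high with a slim neck. Origin: centre of the block's underside, z up, face towards -x. About 0.7 kg, balanced over the block.
- boxhead: Loose instrument: grey box-shaped head, 84 mm (x) x 56 mm (y), from 60 to 118 mm above the origin. Grip across y. Stands on a steel block 46 (x) x 50 (y) x 36 mm high with a slim neck. Origin: centre of the block's underside, z up, face towards -x. About 0.7 kg, balanced over the block.
- domehead: Loose instrument: upright round aluminium head, 66 mm diameter from 58 to 98 mm above the origin, domed lid to 117 mm, small gland towards -x (to 51 mm from the axis). Grip across y, 82 mm up. Stands on a steel block 46 (x) x 50 (y) x 36 mm high with a slim neck. Origin: centre of the block's underside, z up, face towards -x. About 0.7 kg, balanced over the block.
- manifold: Loose aluminium bar, 32 (x) x 220 (y) x 30 mm high, four brass ports on top (13 mm higher, at y = -85, -40, 40, 85 mm), 12 mm stub at the +y end. Grip across x at the plain middle. Origin: centre of its underside, z up. About 0.6 kg. Starts along the plate's y axis behind (+x of) the instruments: their blocks 5 mm before it, their heads 5 to 15 mm over it.
- plate: Fixed steel plate, 180 (x) x 300 mm (y), top 25 mm above its origin, which is on the bench under its centre. The instruments start in a row along y at about x = 6 mm, 98 mm apart, in any order, x axes within 0.1 rad of the plate's; the bar at x = 52 mm. Three fixed blocks stand along the front edge (x = -69 mm; y = -100, 0, 100 mm; 30 mm wide, 38 mm above the top).
- mat: Fixed black rubber mat, 240 x 240 mm and 4 mm thick, the side area. Origin: centre of its underside (bench level), so its top is 4 mm above the origin. It lies left or right of the plate.
- cradle: Fixed cradle across the plate from the mat: base 100 (x) x 170 (y) x 10 mm, two steel saddles 16 mm thick at y = -60 and 60 mm, floors 40 mm above the origin, flared cheeks up to 67 mm, about 40 mm apart (x) at the floor and 60 at the top, so the bar slides home. Bar lies along y, either way round. Origin: on the bench under the centre.
- bottle: Loose bystander: white bottle, 48 mm diameter, 125 mm tall, standing on the bench beyond the mat. Origin: centre of its underside. Leave alone.
- spanner: Loose bystander: steel spanner 170 mm long lying flat on the bench between the plate and the robot. Origin: centre of its underside, x along it. Leave alone.
- adapter: Loose bystander: brass hexagon adapter, 34 mm wide, 36 mm tall, standing on the bench beyond the cradle. Origin: centre of its underside. Leave alone.
Not all that is in view belongs to the job. Leave any pink, purple or turquoise look-alike of the domehead alone.

How it is judged:
On the way, in this order (a step that is already met when the one before it is completed fails the run):
1. all three instruments stand upright and released on the mat at the same time (x of drum in the frame of mat between -0.105 and 0.105 m and y of drum in the frame of mat between -0.105 and 0.105 m and x of boxhead in the frame of mat between -0.105 and 0.105 m and y of boxhead in the frame of mat between -0.105 and 0.105 m and x of domehead in the frame of mat between -0.105 and 0.105 m and y of domehead in the frame of mat between -0.105 and 0.105 m and z of each of drum, boxhead, domehead in the frame of mat below 0.009 m and angle between each of drum, boxhead, domehead's own z axis and vertical below 0.1 rad and contact force between the fingers and drum below 0.2 N and linear speed of each of drum, boxhead, domehead below 0.02 m/s and angular speed of each of drum, boxhead, domehead below 0.2 rad/s and contact force between the fingers and boxhead below 0.2 N and contact force between the fingers and domehead below 0.2 N), for 0.2 s.
2. the manifold bar lies released in both saddles of the cradle while the instruments still stand on the mat (all of step 1 and x of manifold in the frame of cradle between -0.008 and 0.008 m and y of manifold in the frame of cradle between -0.015 and 0.015 m and z of manifold in the frame of cradle between 0.036 and 0.044 m and angle between the y axis of manifold and the y axis of cradle, either way round below 0.09 rad and angle between manifold's own z axis and vertical below 0.09 rad and contact force between the fingers and manifold below 0.2 N and linear speed of manifold below 0.02 m/s and angular speed of manifold below 0.2 rad/s), for 0.2 s.
At the end, for the whole second after the job is handed in: Manifold bar seated in both saddles (within 4 mm in height, 8 mm across, 15 mm along, 5 degrees), ports up; each instrument upright on the plate within 13 mm of where it started and within 15 degrees of square with the plate; all released and at rest (x of manifold in the frame of cradle between -0.008 and 0.008 m and y of manifold in the frame of cradle between -0.015 and 0.015 m and z of manifold in the frame of cradle between 0.036 and 0.044 m and angle between the y axis of manifold and the y axis of cradle, either way round below 0.09 rad and angle between manifold's own z axis and vertical below 0.09 rad and contact force between the fingers and manifold below 0.2 N and linear speed of each of manifold, drum, boxhead, domehead below 0.02 m/s and angular speed of each of manifold, drum, boxhead, domehead below 0.2 rad/s and distance of each of drum, boxhead, domehead from where it was at the start of the episode below 0.013 m and angle between the x axis of each of drum, boxhead, domehead and the x axis of plate, either way round below 0.26 rad and angle between each of drum, boxhead, domehead's own z axis and vertical below 0.08 rad and contact force between the fingers and drum below 0.2 N and contact force between the fingers and boxhead below 0.2 N and contact force between the fingers and domehead below 0.2 N); the robot touches nothing.
It fails at once if an instrument is tipped over (angle between any of drum, boxhead, domehead's own z axis and vertical above 0.6 rad).
It fails at once if the bottle, the spanner or the adapter is moved by more than 25 mm (distance of any of bottle, spanner, adapter from where it was at the start of the episode above 0.025 m).
It also fails if it takes over 134 s, if anything falls off the work surface, if the arm or the gripper's body presses on something with over 40 N, if the wrist force passes 120 N, or if a joint passes its speed limit or range.

ROBOT

A 7-joint arm with a two-finger parallel gripper is mounted at the origin on the work surface. World frame = base frame: x ahead of the robot, y to its left, z up, the work surface at z = 0. Lengths are in m, angles in rad, forces in N, time in s.
With the tool pointing down it reaches from about 0.4 to 0.9 m from the base axis. Payload 5.6 kg.
Tool frame: the origin (TCP) lies midway between the tips of the shut fingers; the grasp point (between the pads) lies 19 mm behind it; z points along the fingers, y is the line along which they close (so a half turn about z gives the same grasp; the last joint's range is limited). The gripper opens to 92 mm and grips with 3 to 60 N. Pads are 20 mm wide; open, the fingers measure 128 mm over their backs; the gripper's body (75 mm by 189 mm) begins 69 mm behind the grasp point.
Start: joints at [-1.369, 0.468, -0.012, 1.603, 0.006, 1.071, -0.056], TCP at [0.158, 0.631, 0.215] pointing down, gripper open.
Joint ranges: [-2.53, 2.53], [-0.31, 2.02], [-1.57, 1.55], [0.28, 2.44], [-1.29, 4.43], [0.15, 1.84], [-2.92, 2.92]. Speed limits (rad/s): [2.57, 2.57, 3.14, 3.14, 3.14, 3.14, 3.14].

INTERFACE

Orientations are given as a 3x3 rotation matrix whose columns are the frame's x, y, z axes.
In Python, from station import env, effector, solver, viewer, workorder, search_frame, tip_of gives the robot as it stands. Calls block until the motion is done:
- env.reach(position, orientation): joint-space move of the TCP to a pose.
- env.movel(position, frame=None, rate=0.15): straight line of the TCP; frame=None keeps the orientation; rate is the mean speed in m/s.
- env.goto_joints(angles): joint-space move.
- effector.release() and effector.grasp(squeeze=None): open the fingers fully, or close them until they stop; squeeze is the grip in N (None keeps the last).
- env.pause(seconds).
- solver.inverse_kinematics(position, orientation): joint angles nearest the present ones, or None.
- env.sense(): the state.
- viewer.read_camera(name): name is "scene" or "top"; returns (picture, depth): 384x512x3 uint8, red, green, blue; 384x512 float32, m along the optical axis (not along the pixel's ray), 0 where there is no reading.
- viewer.camera_info(name): a dict with "intrinsics" (3x3 intrinsics, pixels), "eye" and "rotation" of the camera in the world. Camera axes: x right, y up, looking along -z (the intrinsics and any distortion apply to the point x, -y, -z); pixel columns grow to the right and rows downward; lengths in m; the calibration is good to about 2 mm. A picture is of the moment at which its call begins. camera_info takes no time and is no camera call.
A pose or a line that the arm cannot do raises env.PlanningError and nothing moves.
- workorder.finish_job(): hands the job in; it is judged then, once.
Trained networks look in the newest picture that a camera, given by its name, has taken for a name from the list of things; names that differ only in an ending like _2 or _b are one class to them, and where a whole thing is asked for, a point or a joint stands for the part that bears it (a point fixed in the world has none). Each returns a list of dicts, best first, with "score" (0 to 1); they miss things now and then, are a little off and sometimes report something else, mostly with a low value. They report only what shows in the picture. A call takes as long as a camera call. They do not tell look-alikes from the thing itself.
- search_frame(camera, name): "at" ([x, y, z] in m, in world coordinates, good to about 4 mm: the middle of the surface that is visible of it).
- tip_of(camera, name): "at" ([x, y, z] in m, in world coordinates, good to about 4 mm: a listed point, or the origin of a listed thing).
The state is a dict: "t": time; "joint_positions": joint angles; "joint_velocities": joint speeds; "tau": joint torques, N m; "ee_pos": TCP position; "tcp_rot": TCP orientation; "wrist_force": force on the tool from outside, world axes, zero at the start; "moment": the same for the moment, N m; "gripper_width": finger opening in m; "grasp_force": force on a finger pad.
Only numpy, scipy, OpenCV 4.12 (cv2) and the standard library are available. Lean on these libraries where they do the work, as an engineer would, in place of code of your own. Each camera call takes 0.05 s, during which the arm holds its last target. There are 200 camera calls.

## Working session

There is one attempt and no reset: what is moved stays moved. The work goes in short steps, each a Python script; the robot and the scene stay as the last script left them, time stands still between calls to the robot, and variables do not carry over. Pictures are saved under pics/ and viewed, at most 14 in all, crops included, and the job is handed in when it is done.

```bash
ls; mkdir -p pics
python3 - <<'E'
from station import env, effector, solver, viewer, workorder, search_frame, tip_of
import cv2, numpy as np
for c in ("scene","top"):
    p,d=viewer.read_camera(c)
    cv2.imwrite(f"pics/{c}0.png",p[:,:,::-1]); np.save(f"{c}0.npy",d); np.save(f"{c}0rgb.npy",p)
    i=viewer.camera_info(c); print(c,{k:np.round(v,3).tolist() if k!='x' else v for k,v in i.items() if not isinstance(v,str)})
    for n in "drum boxhead domehead manifold plate mat cradle bottle spanner adapter".split():
        for f in (search_frame,tip_of):
            try: print(n,f.__name__[:3],[(np.round(r["at"],3).tolist(),round(r["score"],2)) for r in f(c,n)][:4])
            except Exception as e: print(n,e)
print(env.sense()["t"])
E
```

```text
pics
scene {'intrinsics': [[378.043, 0.0, 249.284], [0.0, 378.043, 189.04], [0.0, 0.0, 1.0]], 'eye': [0.96, 0.621, 0.857], 'rotation': [[-0.805, -0.436, 0.403], [0.593, -0.587, 0.551], [-0.004, 0.683, 0.731]]}
drum cal [([0.593, -0.059, 0.133], 0.86)]
drum cal [([0.583, -0.078, 0.027], 0.82), ([0.64, 0.015, 0.023], 0.6)]
boxhead cal [([0.61, 0.136, 0.115], 0.7), ([0.6, 0.041, 0.132], 0.69)]
boxhead cal [([0.594, 0.019, 0.023], 0.67)]
domehead cal [([0.352, 0.303, 0.09], 0.92), ([0.61, 0.135, 0.113], 0.91), ([0.404, 0.167, 0.091], 0.66), ([0.698, 0.421, 0.109], 0.6)]
domehead cal [([0.6, 0.119, 0.024], 0.96), ([0.386, 0.152, 0.002], 0.74), ([0.333, 0.295, 0.001], 0.72), ([0.682, 0.411, 0.0], 0.58)]
manifold cal [([0.646, 0.037, 0.052], 0.68)]
manifold cal [([0.639, 0.015, 0.024], 0.83), ([0.592, 0.021, 0.025], 0.55)]
plate cal [([0.613, 0.124, 0.026], 0.66), ([0.526, 0.326, 0.009], 0.34)]
plate cal [([0.586, 0.023, 0.002], 0.84)]
mat cal [([0.502, -0.317, 0.004], 0.66)]
mat cal [([0.499, -0.315, 0.002], 0.97)]
cradle cal [([0.519, 0.325, 0.01], 0.67)]
cradle cal [([0.521, 0.315, 0.003
[... 892 characters left out ...]
ifold cal [([0.638, 0.06, 0.055], 0.8)]
manifold cal [([0.639, 0.011, 0.025], 0.87)]
plate cal [([0.542, 0.023, 0.028], 0.71)]
plate cal [([0.582, 0.023, 0.006], 0.94), ([0.519, 0.315, 0.002], 0.34)]
mat cal [([0.498, -0.317, 0.006], 0.85)]
mat cal [([0.503, -0.319, 0.002], 0.71)]
cradle cal [([0.516, 0.317, 0.009], 0.68)]
cradle cal [([0.52, 0.317, -0.003], 0.59), ([0.588, 0.023, 0.022], 0.27)]
bottle cal [([0.674, -0.356, 0.083], 0.76)]
bottle cal [([0.679, -0.366, -0.003], 0.98)]
spanner cal [([0.46, 0.006, 0.005], 0.74), ([0.584, 0.021, 0.144], 0.44)]
spanner cal [([0.455, -0.005, -0.001], 0.87)]
adapter cal [([0.498, -0.314, 0.004], 0.23)]
adapter cal [([0.626, 0.313, 0.003], 0.61)]
2.1
```

View pics/scene0.png

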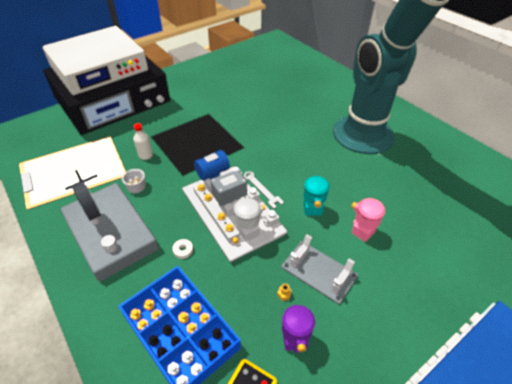

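View pics/top0.png

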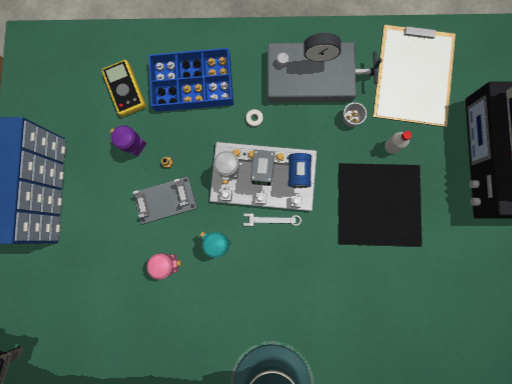

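The scene picture shows the drum (211,165), boxhead (230,182) and the aluminium domehead (247,207) on the plate. In the top view they are at (300,170), (262,165) and (227,163).

**Dome candidates (top view):**
- Aluminium at (227,163) on the plate
- Turquoise at (215,245)
- Pink at (160,266)
- Purple at (124,138)

Only the one on the plate is aluminium and stands in the row, so it is the domehead. I'll confirm it in a crop while fitting poses from depth.

```bash
cat > geo.py <<'E'
import numpy as np, cv2
from station import viewer
def cloud(cam,d):
    i=viewer.camera_info(cam); K=np.array(i["intrinsics"]); v,u=np.indices(d.shape)
    P=np.stack([(u-K[0,2])/K[0,0]*d,-(v-K[1,2])/K[1,1]*d,-d],-1)
    W=P@np.array(i["rotation"]).T+np.array(i["eye"]); W[d<=0]=np.nan
    return W
def project(cam,p):
    i=viewer.camera_info(cam); K=np.array(i["intrinsics"]); q=np.array(i["rotation"]).T@(np.array(p)-i["eye"])
    return K[0,0]*q[0]/-q[2]+K[0,2], K[1,1]*-q[1]/-q[2]+K[1,2]
def pts(W,lo,hi):
    W=W.reshape(-1,3); return W[np.all((W>lo)&(W<hi),1)]
def rect(p):
    c,s,a=cv2.minAreaRect((p[:,:2]*1000).astype(np.float32))
    a=(a+45)%90-45
    return np.round(c,1),np.round(s,1),round(a,1)
E
python3 - <<'E'
from geo import *
T=cloud("top",np.load("top0.npy")); S=cloud("scene",np.load("scene0.npy"))
R={"plate":((.45,-.17,.015),(.72,.2,.035)),"all":((.45,-.17,.015),(.72,.2,.2)),"drum":((.5,-.12,.105),(.7,-.027,.2)),"box":((.5,-.027,.105),(.7,.069,.2)),
"dome":((.5,.069,.105),(.7,.17,.2)),"bar":((.6,-.12,.048),(.68,.15,.062)),"cradle":((.44,.2,.005),(.6,.42,.08)),"cheek":((.44,.2,.05),(.6,.42,.08)),"adapter":((.6,.28,.015),(.68,.35,.08)),
"bottle":((.64,-.42,.03),(.73,-.3,.2)),"ring":((.68,-.05,.005),(.8,.1,.05))}
for n,(lo,hi) in R.items():
    for c,W in (("top",T),("scene",S)):
        p=pts(W,lo,hi)
        if len(p)>5: print(n,c,len(p),*rect(p),"z",np.round(np.percentile(p[:,2],[2,50,98]),3))
# mat: dark pixels
for c,W in (("top",T),("scene",S)):
    g=np.load(f"{c}0rgb.npy").max(-1); m=(g<30)&(W[...,0]>.3)&(W[...,0]<.66)&(W[...,1]>-.48)&(W[...,1]<-.16)&(W[...,2]<.02)
    p=W[m]; print("mat",c,len(p),*rect(p), np.round(np.median(p,0),3))
a=cv2.imread("pics/top0.png")[125:225,120:330]; b=cv2.imread("pics/scene0.png")[140:290,170:320]
a=cv2.resize(a,None,fx=3,fy=3,interpolation=cv2.INTER_CUBIC); b=cv2.resize(b,(300,300),interpolation=cv2.INTER_CUBIC)
o=np.zeros((600,640,3),np.uint8); o[:300,:630]=a; o[300:,:300]=b; cv2.imwrite("pics/crop1.png",o)
E
```

```text
plate top 3241 [584.2  24.9] [299.8 180.8] -5.3 z [0.021 0.025 0.03 ]
plate scene 1909 [586.6  24.7] [301.3 180.4] -5.4 z [0.018 0.024 0.033]
all top 6184 [584.2  24.9] [299.8 180.8] -5.3 z [0.021 0.029 0.147]
all scene 5886 [586.6  24.7] [301.3 180.4] -5.4 z [0.02  0.056 0.146]
drum top 773 [580.2 -73.9] [61.4 85.8] -2.3 z [0.115 0.142 0.15 ]
drum scene 651 [584.3 -74.1] [63.7 83.9] -1.8 z [0.107 0.137 0.148]
box top 723 [588.8  24.7] [55.9 86.6] -6.2 z [0.12  0.143 0.147]
box scene 800 [592.   25.4] [58.8 87. ] -4.2 z [0.107 0.141 0.145]
dome top 567 [595.1 118.9] [77.9 65.9] 29.8 z [0.108 0.137 0.144]
dome scene 583 [600.4 126.4] [64.2 75.7] -39.6 z [0.106 0.134 0.142]
bar top 291 [637.9  33.2] [184.2  32.5] -5.7 z [0.051 0.056 0.061]
bar scene 790 [632.3  24.6] [ 64.4 245. ] 0.0 z [0.049 0.054 0.062]
cradle top 1944 [522.6 313.2] [145.8 201.8] 2.3 z [0.006 0.011 0.066]
cradle scene 2428 [520.9 305.8] [101.6 191.8] 15.9 z [0.006 0.01  0.064]
cheek top 128 [516.1 316.7] [ 76.8 136.4] 15.8 z [0.051 0.064 0.07 ]
cheek scene 164 [517.4 316.4] [ 76.7 135.3] 16.2 z [0.05  0.063 0.068]
adapter top 78 [627.8 312.2] [26.8 28.2] -16.6 z [0.015 0.031 0.04 ]
adapter scene 112 [633.1 314.1] [26.5 29. ] 30.8 z [0.015 0.031 0.038]
bottle top 350 [ 671.6 -355.3] [46.7 37.9] 39.5 z [0.034 0.084 0.126]
bottle scene 342 [ 678.2 -352. ] [45.2 35.8] 8.1 z [0.032 0.076 0.124]
ring top 229 [747.8  21.4] [138.2  98.6] -12.2 z [0.005 0.015 0.019]
ring scene 267 [733.1  58.8] [ 52.6 118.4] -12.8 z [0.006 0.015 0.022]
mat top 6238 [ 502.4 -316.3] [235.9 235.9] -1.5 [ 0.501 -0.318  0.004]
mat scene 16 [ 499.  -316.8] [208.6 212.4] -3.8 [ 0.447 -0.285  0.003]
```

View pics/crop1.png

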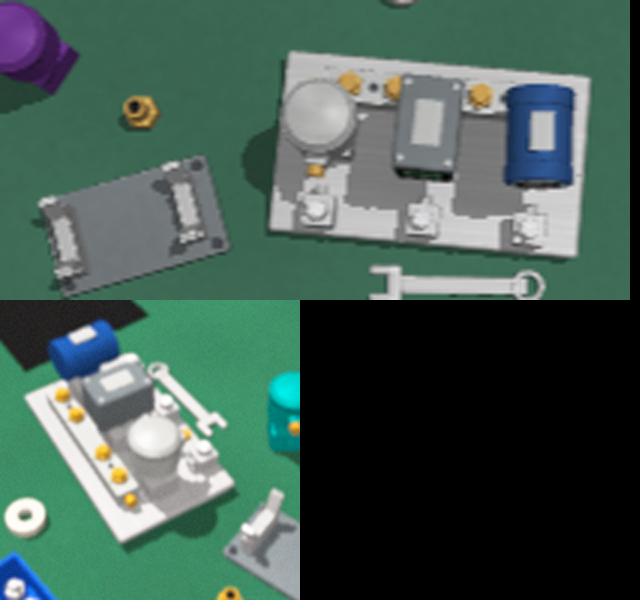

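The crop confirms it: the aluminium dome stands on the plate at crop (318,115), next to the box (428,125) and the drum (540,135), and the coloured ones stand off the plate. Plate yaw is -5.3° and cradle yaw is +16°. Next I'll check IK and fit the dome centre.

```bash
cat > rob.py <<'E'
import numpy as np
from station import env, effector, solver, viewer, workorder
from geo import *
def Rz(yaw_deg,flip=False):
    a=np.radians(yaw_deg+(180 if flip else 0)); c,s=np.cos(a),np.sin(a)
    # tool z down; tool y along the object's -y (or +y)
    return np.array([[c,s,0],[s,-c,0],[0,0,-1.]])
MAT=np.array([.5015,-.3165])
# name: x,y,yaw,grip height, mat offset
OBJ={"drum":(.5822,-.0738,-2.1,.092,(-.05,-.078)),"boxhead":(.5907,.0248,-5.3,.089,(.055,0)),"domehead":(.600,.1205,-5.3,.082,(-.05,.078))}
def stat(tag):
    s=env.sense(); print(tag,"t",round(s["t"],2),"p",np.round(s["ee_pos"],4),"F",np.round(s["wrist_force"],1),"w",round(s["gripper_width"],4),"g",round(float(np.max(s["grasp_force"])),1))
    return s
E
python3 - <<'E'
from rob import *
T=cloud("top",np.load("top0.npy")); S=cloud("scene",np.load("scene0.npy"))
from scipy.optimize import least_squares
for W in (T,S):
    p=pts(W,(.53,.07,.118),(.66,.17,.2))
    # dome cap: spheroid-like: z = a - b r^2
    f=lambda q:q[2]-q[3]*((p[:,0]-q[0])**2+(p[:,1]-q[1])**2)-p[:,2]
    r=least_squares(f,[.6,.12,.142,10],loss="soft_l1",f_scale=.002); print(len(p),np.round(r.x,4),r.cost)
    p=pts(W,(.53,.05,.088),(.66,.17,.115)); p=p[np.hypot(p[:,0]-.6,p[:,1]-.12)<.04]
    if len(p)>20:
        r=least_squares(lambda q:np.hypot(p[:,0]-q[0],p[:,1]-q[1])-.033,[.6,.12],loss="soft_l1",f_scale=.002); print("side",len(p),np.round(r.x,4))
for fl in (False,True):
    for n,(x,y,yaw,h,o) in OBJ.items():
        for P in ((x,y,.006+h),(x,y,.26),(*(MAT+o),h-.014),(*(MAT+o),.26)):
            q=solver.inverse_kinematics(np.array(P),Rz(yaw,fl)); print(fl,n,None if q is None else np.round(q,2))
    q=solver.inverse_kinematics(np.array([.637,.02,.028]),Rz(-5.3+90,fl)); print("bar",None if q is None else np.round(q,2))
    q=solver.inverse_kinematics(np.array([.5167,.3165,.043]),Rz(16+90,fl)); print("crad",None if q is None else np.round(q,2))
E
```

```text
503 [ 0.6005  0.122   0.1433 10.947 ] 0.0006868560448078294
side 48 [0.5987 0.1235]
483 [ 0.6015  0.1203  0.1424 11.8956] 0.0007869270882659744
side 174 [0.6012 0.1209]
False drum [-0.6   0.68  0.92  1.89 -0.68  0.92 -0.95]
False drum [-0.69  0.45  1.03  1.76 -0.42  1.17 -1.15]
False drum [ 0.13  0.65  0.72  1.86 -0.57  0.84 -0.46]
False drum [-0.13  0.53  1.12  1.73 -0.51  1.21 -0.48]
False boxhead [-0.67  0.62  0.77  1.88 -0.56  0.87 -1.28]
False boxhead [-0.81  0.44  0.95  1.75 -0.39  1.16 -1.4 ]
False boxhead [-0.13  0.77  0.87  1.77 -0.71  0.95 -0.62]
False boxhead [-0.04  0.47  0.71  1.62 -0.33  1.18 -0.92]
False domehead [-0.74  0.64  0.67  1.83 -0.51  0.86 -1.49]
False domehead [-0.86  0.44  0.83  1.69 -0.35  1.16 -1.61]
False domehead [-0.08  0.51  0.62  2.08 -0.46  0.69 -0.82]
False domehead [-0.44  0.25  1.02  1.94 -0.24  1.08 -0.98]
bar [-0.48  0.73  0.55  1.78 -0.52  0.78  0.25]
crad [-0.83  0.62  0.3   1.84 -0.26  0.72 -0.11]
True drum [-0.32  0.54  0.51  1.88 -0.35  0.81  1.91]
True drum [-0.51  0.37  0.75  1.75 -0.28  1.13  1.86]
True drum [ 0.22  0.61  0.6   1.86 -0.46  0.81  2.59]
True drum [ 0.84  0.36 -0.23  1.67  0.09  1.13  2.12]
True boxhead [-0.37  0.53  0.36  1.86 -0.25  0.79  1.6 ]
True boxhead [-0.52  0.35  0.54  1.73 -0.2   1.12  1.56]
True boxhead [-0.03  0.71  0.71  1.76 -0.58  0.89  2.41]
True boxhead [-0.29  0.64  1.15  1.63 -0.6   1.28  2.45]
True domehead [-0.44  0.56  0.25  1.81 -0.18  0.8   1.38]
True domehead [-0.56  0.37  0.41  1.67 -0.16  1.13  1.36]
True domehead [-0.15  0.54  0.73  2.08 -0.54  0.71  2.4 ]
True domehead [-0.57  0.33  1.23  1.94 -0.35  1.11  2.28]
bar [-0.01  0.68 -0.1   1.74  0.09  0.73  2.89]
crad [-0.37  0.64 -0.32  1.81  0.28  0.74  2.58]
```

```bash
sed -i 's/(.600,.1205,/(.6008,.1213,/' rob.py
cat >> rob.py <<'E'
UP=.26
def fetch(n,to):
    """carry instrument n: to='mat' or 'plate'"""
    x,y,yaw,h,o=OBJ[n]; R=Rz(yaw)
    A=np.array([x,y,.025+h-.019]); B=np.array([*(MAT+o),.004+h-.019])
    if to=="plate": A,B=B,A
    up=lambda P:np.array([P[0],P[1],UP])
    env.reach(up(A),R); env.movel(A,R,rate=.25); stat("at "+n)
    effector.grasp(squeeze=40); s=stat("gripped")
    if s["gripper_width"]<.05: raise SystemExit("missed")
    env.movel(up(A),R,rate=.2); stat("lifted")
    env.reach(up(B),R); env.movel(B+[0,0,.03],R,rate=.25); env.movel(B+[0,0,.001],R,rate=.05); stat("down")
    effector.release(); env.movel(up(B),R,rate=.25); stat("clear")
E
python3 - <<'E'
from rob import *
fetch("drum","mat")
E
```

```text
at drum t 5.8 p [ 0.5831 -0.0742  0.0991] F [0.4 0.5 0.2] w 0.092 g 0.0
gripped t 6.41 p [ 0.5826 -0.0745  0.0986] F [-0.3 -2.5  4.4] w 0.0584 g 40.0
lifted t 7.37 p [ 0.5811 -0.0731  0.2584] F [-0.2  0.2 -6.6] w 0.0584 g 40.0
down t 10.17 p [ 0.4515 -0.3947  0.0778] F [ 0.4  0.4 -5.7] w 0.0584 g 40.0
clear t 11.69 p [ 0.4511 -0.3936  0.2587] F [ 0.  -0.2 -0.8] w 0.0919 g 0.0
```

Run:
```python
from rob import *
fetch("domehead","mat"); fetch("boxhead","mat")
env.reach(np.array([.5,.2,.35]),Rz(80))
for c in ("scene","top"):
    p,d=viewer.read_camera(c); cv2.imwrite(f"pics/{c}1.png",p[:,:,::-1]); np.save(f"{c}1.npy",d)
T=cloud("top",np.load("top1.npy")); S=cloud("scene",np.load("scene1.npy"))
for n,W in (("top",T),("scene",S)):
    for lab,lo,hi in (("bar",(.6,-.14,.047),(.68,.18,.075)),("bartop",(.6,-.14,.05),(.68,.18,.06)),("saddle",(.44,.2,.05),(.6,.42,.08)),("floor",(.44,.2,.03),(.6,.42,.046))):
        p=pts(W,lo,hi)
        if len(p)>5: print(n,lab,len(p),*rect(p),np.round(np.percentile(p[:,2],[5,50,95]),3))
    for k,v in OBJ.items():
        c=MAT+v[4]; p=pts(W,(c[0]-.05,c[1]-.045,.085),(c[0]+.05,c[1]+.045,.2)); 
        if len(p)>5: print(k,c,*rect(p),np.round(p[:,2].max(),3))
import station
for c in ("scene","top"): print([(np.round(r["at"],3),round(r["score"],2)) for r in station.tip_of(c,"manifold")])
```

```text
at domehead t 14.47 p [0.6019 0.1207 0.0893] F [ 0.5 -0.2  1.2] w 0.0919 g 0.0
gripped t 14.99 p [0.6013 0.1208 0.0889] F [-0.7 -1.1  5.8] w 0.066 g 40.0
lifted t 16.0 p [0.5995 0.1216 0.2582] F [-0.3  0.3 -9.2] w 0.066 g 40.0
down t 18.98 p [ 0.4515 -0.2382  0.068 ] F [-1.   1.  -4.2] w 0.0656 g 40.0
clear t 20.45 p [ 0.4509 -0.2377  0.2589] F [ 0.1  0.5 -1. ] w 0.0923 g 0.0
at boxhead t 22.4 p [0.5917 0.0237 0.0964] F [ 0.4 -0.3  0.1] w 0.0918 g 0.0
gripped t 23.03 p [0.591  0.0241 0.0954] F [-0.2 -2.8  4.1] w 0.0558 g 39.8
lifted t 24.01 p [0.5895 0.0254 0.2584] F [-0.7  0.8 -6.5] w 0.0561 g 39.8
down t 26.81 p [ 0.5565 -0.3167  0.0749] F [ 0.8 -0.2 -7.1] w 0.0559 g 39.9
clear t 28.38 p [ 0.556  -0.3157  0.2586] F [-0.5  0.1  0.3] w 0.0918 g 0.0
top bar 889 [636.3  19.3] [233.8  33. ] -5.3 [0.051 0.056 0.068]
top bartop 667 [636.3  19. ] [233.4  33. ] -5.3 [0.052 0.055 0.058]
top saddle 60 [532.3 258.9] [76.4 15.8] 15.1 [0.051 0.063 0.07 ]
top floor 103 [530.1 259. ] [65.1 16.8] 16.4 [0.032 0.04  0.044]
drum [ 0.4515 -0.3945] [ 449.5 -393.2] [61.8 85.6] -2.1 0.132
boxhead [ 0.5565 -0.3165] [ 554.3 -314.7] [57.  87.3] -5.6 0.128
domehead [ 0.4515 -0.2385] [ 446.7 -237.8] [73.9 66.9] 29.2 0.125
scene bar 751 [639.1  22.1] [231.5  32.4] -5.5 [0.05  0.055 0.067]
scene bartop 544 [638.6  16.3] [219.8  32.4] -5.5 [0.051 0.054 0.058]
scene saddle 165 [517.8 316.7] [ 76.6 135.9] 16.8 [0.052 0.063 0.067]
scene floor 275 [519.5 316.7] [ 67.3 136.8] 16.9 [0.033 0.039 0.043]
drum [ 0.4515 -0.3945] [ 452.9 -390.8] [60.9 86.3] -5.2 0.131
boxhead [ 0.5565 -0.3165] [ 557.8 -313. ] [58.2 86.4] -5.2 0.125
domehead [ 0.4515 -0.2385] [ 447.3 -228.7] [58.7 83. ] -25.1 0.123
[(array([0.641, 0.015, 0.024]), 0.78)]
[(array([0.638, 0.013, 0.024]), 0.57)]
```

View pics/scene1.png

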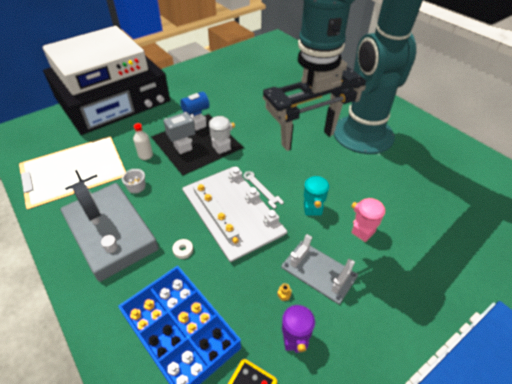

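View pics/top1.png

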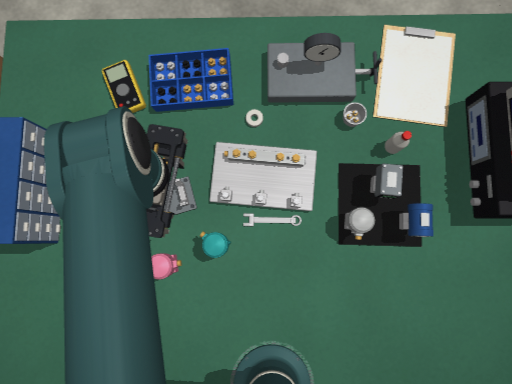

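All three instruments stand upright on the mat: drum (421,220), box (389,181) and dome (361,221) in the top view. The bar is clear, running (225,152)–(303,161) with its stub at the left (+y) end. Now I'll move the bar.

Run:
```python
from rob import *
R=Rz(-5.4+90); A=np.array([.6378,.014,.028]); C=np.array([.517,.3166,.043]); RC=Rz(16.4+90)
up=lambda P:np.array([P[0],P[1],UP])
env.reach(up(A),R); env.movel(A,R,rate=.2); stat("at bar")
effector.grasp(squeeze=50); s=stat("gripped")
if not .025<s["gripper_width"]<.04: raise SystemExit("missed")
env.movel(up(A),R,rate=.2); stat("lifted")
env.reach(up(C),RC); env.movel(C+[0,0,.05],RC,rate=.2); stat("above")
env.movel(C+[0,0,.001],RC,rate=.05); stat("down")
effector.release(); env.movel(up(C),RC,rate=.2); stat("clear")
env.reach(np.array([.5,-.1,.35]),Rz(0))
env.pause(.2)
for c in ("scene","top"):
    p,d=viewer.read_camera(c); cv2.imwrite(f"pics/{c}2.png",p[:,:,::-1]); W=cloud(c,d)
    q=pts(W,(.4,.15,.062),(.65,.5,.08)); print(c,*rect(q),np.round(np.percentile(q[:,2],[5,50,95]),3))
```

```text
at bar t 32.77 p [0.6387 0.014  0.0293] F [-0.  -0.5 -0.4] w 0.0918 g 0.0
gripped t 33.71 p [0.6377 0.014  0.028 ] F [ 0.  -0.1 -0.3] w 0.0319 g 50.0
lifted t 35.02 p [0.637  0.0142 0.2586] F [-0.1  0.4 -5.2] w 0.0319 g 50.0
above t 37.23 p [0.5183 0.3166 0.0942] F [ 0.3 -0.7 -3.9] w 0.0314 g 50.0
down t 38.37 p [0.5173 0.3167 0.0443] F [-0.4  0.2 -4.8] w 0.0316 g 50.0
clear t 40.58 p [0.5163 0.3164 0.2589] F [-0.3  0.1  0.3] w 0.0919 g 0.0
scene [506.7 278.6] [290.5 141.5] -15.8 [0.064 0.069 0.077]
top [531.1 302.3] [288.1 175.5] -15.5 [0.065 0.07  0.077]
```

View pics/scene2.png

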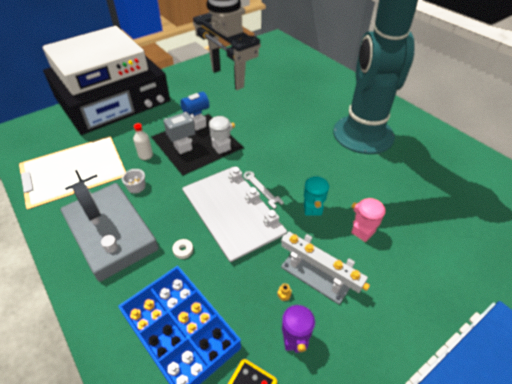

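The bar lies in both saddles with its ports up, running (285,240)–(365,288). Its top is at 0.070 m, which matches seated. I'll check the centring, keeping the look-alikes out of the cloud, before returning the instruments.

Run:
```python
from rob import *
a=np.radians(16.4); Rc=np.array([[np.cos(a),-np.sin(a)],[np.sin(a),np.cos(a)]])
for c in ("scene","top"):
    p,d=viewer.read_camera(c); W=cloud(c,d); q=W.reshape(-1,3)
    l=(q[:,:2]-[.517,.3166])@Rc
    m=(abs(l[:,0])<.03)&(abs(l[:,1])<.15)&(q[:,2]>.05)&(q[:,2]<.09)
    p=np.c_[l[m],q[m,2]]
    t=p[(p[:,2]>.066)&(p[:,2]<.0735)]
    print(c,len(t),rect(p),rect(t),"z both ends",[round(float(np.median(t[s,2])),4) for s in (t[:,1]<-.05,t[:,1]>.05)])
    s=p[(abs(abs(p[:,1])-.06)<.008)]
```

```text
scene 788 (array([0. , 4.8]), array([ 59.7, 235.8]), 0.0) (array([-4.9, -0.3]), array([ 48.5, 222.2]), 0.5) z both ends [0.0691, 0.0687]
top 640 (array([-0.1,  6.6]), array([236.5,  59.7]), -0.1) (array([6.6, 0.3]), array([222.6,  46.4]), -0.1) z both ends [0.07, 0.0701]
```

The bar is centred to about 1 mm and level. Now I'll return the instruments, boxhead first.

Run:
```python
from rob import *
fetch("boxhead","plate"); fetch("drum","plate"); fetch("domehead","plate")
env.reach(np.array([.45,-.3,.35]),Rz(0)); env.pause(.3)
R={"drum":((.5,-.12,.105),(.7,-.027,.2)),"box":((.5,-.027,.105),(.7,.069,.2)),"dome":((.5,.069,.105),(.7,.17,.2))}
for c in ("scene","top"):
    p,d=viewer.read_camera(c); cv2.imwrite(f"pics/{c}3.png",p[:,:,::-1]); W=cloud(c,d); W0=cloud(c,np.load(f"{c}0.npy"))
    for n,(lo,hi) in R.items(): print(c,n,"was",*rect(pts(W0,lo,hi)),"now",*rect(pts(W,lo,hi)),pts(W,lo,hi)[:,2].max().round(3))
stat("end")
```

```text
at boxhead t 44.4 p [ 0.5577 -0.3168  0.0758] F [-0.5 -0.3  0.3] w 0.0917 g 0.0
gripped t 45.03 p [ 0.5566 -0.3168  0.0743] F [-0.2 -0.3  2.8] w 0.056 g 39.9
lifted t 46.12 p [ 0.5558 -0.3156  0.2584] F [ 0.1  0.5 -7.5] w 0.0559 g 39.9
down t 48.83 p [0.5908 0.0247 0.0959] F [-0.1  0.5 -7.1] w 0.0557 g 39.9
clear t 50.33 p [0.5899 0.0252 0.2588] F [-0.4  0.   0.1] w 0.0917 g 0.0
at drum t 52.83 p [ 0.4522 -0.3952  0.0782] F [0.3 0.6 0.3] w 0.0921 g 0.0
gripped t 53.44 p [ 0.4518 -0.3952  0.0776] F [-0.1 -0.9  2.9] w 0.0581 g 40.0
lifted t 54.51 p [ 0.451  -0.3934  0.2585] F [-0.1 -0.1 -6.9] w 0.0586 g 40.0
down t 57.23 p [ 0.5822 -0.074   0.0989] F [ 0.4 -0.1 -6. ] w 0.0581 g 40.0
clear t 58.67 p [ 0.5814 -0.0732  0.2588] F [ 0.2  0.5 -1.2] w 0.0917 g 0.0
at domehead t 60.44 p [ 0.4523 -0.2388  0.0676] F [ 0.4 -0.1  0.2] w 0.0918 g 0.0
gripped t 60.96 p [ 0.4521 -0.2387  0.0677] F [-0.2  0.8  6.2] w 0.0661 g 40.0
lifted t 62.08 p [ 0.4506 -0.2377  0.2586] F [-0.2 -0.5 -8.3] w 0.066 g 40.0
down t 64.97 p [0.6009 0.1214 0.0891] F [-1.6  1.2 -4.6] w 0.0657 g 40.0
clear t 66.36 p [0.5999 0.1216 0.2588] F [-0.2  0.1 -0.3] w 0.0919 g 0.0
scene drum was [584.3 -74.1] [63.7 83.9] -1.8 now [583.1 -71.5] [60.5 85. ] -2.5 0.15
scene box was [592.   25.4] [58.8 87. ] -4.2 now [591.4  27.2] [58.  86.6] -6.6 0.147
scene dome was [600.4 126.4] [64.2 75.7] -39.6 now [596.6 128.9] [62.6 79. ] -37.2 0.143
top drum was [580.2 -73.9] [61.4 85.8] -2.3 now [579.3 -72.4] [58.8 86.4] -2.6 0.152
top box was [588.8  24.7] [55.9 86.6] -6.2 now [588.9  26.3] [55.9 87.3] -6.0 0.149
top dome was [595.1 118.9] [77.9 65.9] 29.8 now [592.9 126.7] [65.2 78.1] -39.7 0.146
end t 68.43 p [ 0.4502 -0.2998  0.3499] F [-0.   0.2 -0.4] w 0.0916 g 0.0
```

View pics/scene3.png

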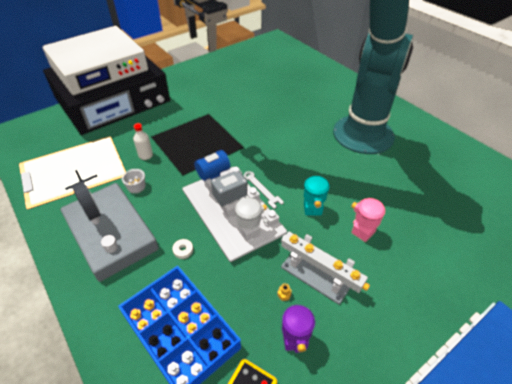

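View pics/top3.png

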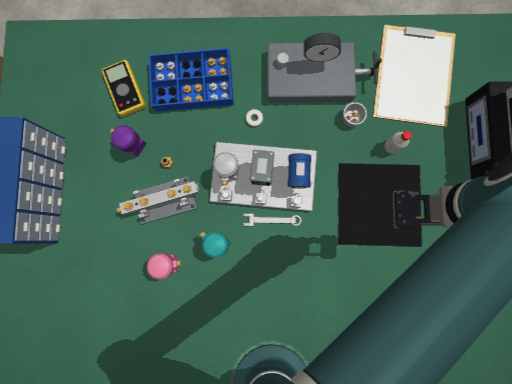

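Everything stands in place: instruments at (300,170), (262,166) and (225,165), and the bar in the cradle at (158,198). The bar's apparent shift in the top view is parallax. Last check: the dome's fit and its gland direction.

Run:
```python
from rob import *
from scipy.optimize import least_squares
import station
for c in ("scene","top"):
    p,d=viewer.read_camera(c); 
    for W,I,l in ((cloud(c,np.load(f"{c}0.npy")),np.load(f"{c}0rgb.npy"),"was"),(cloud(c,d),p,"now")):
        q=pts(W,(.53,.07,.118),(.66,.17,.2))
        r=least_squares(lambda k:k[2]-k[3]*((q[:,0]-k[0])**2+(q[:,1]-k[1])**2)-q[:,2],[.6,.12,.142,10],loss="soft_l1",f_scale=.002)
        h=cv2.cvtColor(I,cv2.COLOR_RGB2HSV); m=(h[...,1]>120)&(h[...,0]>10)&(h[...,0]<30)&(W[...,0]>.53)&(W[...,0]<.6)&(W[...,1]>.08)&(W[...,1]<.16)&(W[...,2]>.05)
        print(c,l,np.round(r.x,4),"gland",m.sum(),np.round(np.median(W[m],0),3) if m.any() else None)
    print([(np.round(r["at"],3),round(r["score"],2)) for r in station.tip_of(c,"domehead")])
o=cv2.imread("pics/top0.png")[135:215,200:325]; n=cv2.imread("pics/top3.png")[135:215,200:325]
s0=cv2.imread("pics/scene0.png")[140:265,180:290]; s=cv2.imread("pics/scene3.png")[140:265,180:290]
z=lambda a:cv2.resize(a,(380,290),interpolation=cv2.INTER_CUBIC)
cv2.imwrite("pics/cmp.png",np.vstack([np.hstack([z(o),z(n)]),np.hstack([z(s0),z(s)])]))
```

```text
scene was [ 0.6015  0.1203  0.1424 11.8956] gland 8 [0.556 0.129 0.108]
scene now [ 0.5984  0.1215  0.1426 11.9501] gland 11 [0.553 0.13  0.108]
[(array([0.596, 0.122, 0.024]), 0.79), (array([0.386, 0.151, 0.001]), 0.79), (array([ 0.684,  0.411, -0.001]), 0.77), (array([0.332, 0.294, 0.   ]), 0.67)]
top was [ 0.6005  0.122   0.1433 10.947 ] gland 16 [0.555 0.124 0.109]
top now [ 0.5981  0.124   0.1431 10.9574] gland 18 [0.552 0.127 0.108]
[(array([0.598, 0.12 , 0.027]), 0.96), (array([ 0.682,  0.408, -0.002]), 0.65), (array([0.385, 0.149, 0.003]), 0.61), (array([0.625, 0.316, 0.005]), 0.57)]
```

View pics/cmp.png

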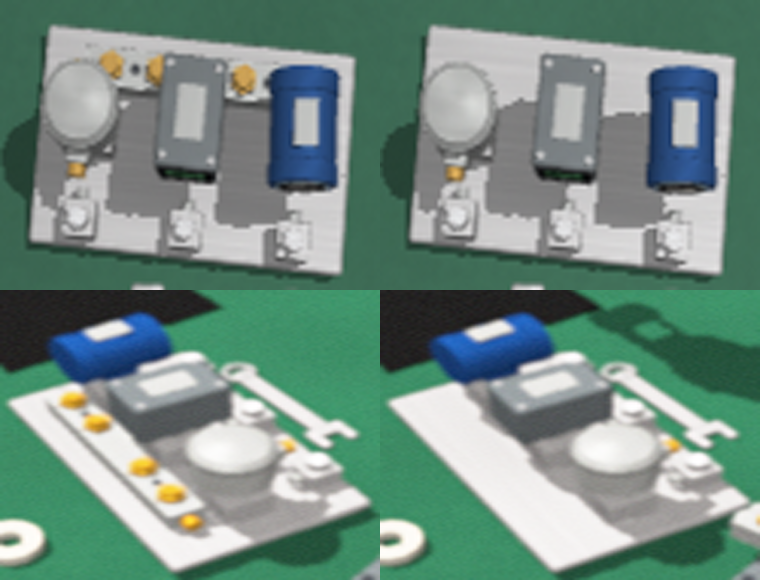

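The before (left) and after (right) crops match: the dome shifted about 3 mm, with its gland still pointing towards -x, and the box and drum shifted 1–3 mm. Handing in.

```bash
python3 -c "
from station import workorder
print(workorder.finish_job())"
```

```text
the job is handed in; nothing more can be done
None
```

I handed the job in at about 69 s of the 134 s allowed: the bar lies level and centred in the cradle with its ports up, and all three instruments are back upright on the plate within about 3 mm of where they started; no verdict came back from the judge.

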